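# Make up two glazing kits for the pottery class

### The arm

A 6-joint arm with a two-finger parallel gripper is mounted at the origin on the work surface. World frame = base frame: x ahead of the robot, y to its left, z up, the work surface at z = 0. Lengths are in m, angles in rad, forces in N, time in s.
With the tool pointing down it reaches from about 0.375 to 0.975 m from the base axis. Payload 3.8 kg.
Tool frame: the origin (TCP) lies at the very end of the fingers, on their centre line; the grasp point (between the pads) lies 19 mm behind it; z points along the fingers, y is the line along which they close (so a half turn about z gives the same grasp; the last joint's range is limited). The gripper opens to 85 mm and grips with 20 to 120 N. Pads are 22 mm wide; open, the fingers measure 114 mm over their backs; the gripper's body (76 mm by 85 mm) begins 54 mm behind the grasp point. The pads swing forward as they close: fully open they stand 13 mm farther back than shut.
Start: joints at [-1.147, 0.264, 1.604, -0, 1.274, -0.037], TCP at [0.3, -0.605, 0.231] pointing down, gripper open.
Joint ranges: [-2.63, 2.63], [-0.94, 2.18], [0.31, 2.57], [-1.31, 4.45], [0, 2.66], [-2.55, 2.55]. Speed limits (rad/s): [2.57, 2.57, 3.14, 3.14, 3.14, 3.14].

### API

Orientations are given as a rotation vector (axis times angle).
In Python, from workcell import bot gives the robot as it stands. The module is installed in compiled form; this text tells all that it offers.
- The arm moves only by the shell command python3 -m jog [OPENING] [FORCE], which reads ROWS from standard input. ROWS is a JSON list of rows, 1 to 5 of them, each of 4 numbers: dx, dy, dz in m, then a turn about the tool's z in rad; each row shifts and turns the commanded pose from where the row before left it, along the tool's axes as they then stand; what a row does not reach is not made up. A row lasts 1/8 s, in which the tool goes at most 0.0625 m and 0.188 rad, less where a joint would pass 70% of its speed; a pose out of reach is approached as far as the arm can. OPENING is the opening from 0.0 (shut) to 1.0 (fully open), set as the command begins (- or left out keeps the last). The fingers move at their own pace and stop on an object; FORCE is the grip in N (left out, the last holds). Time passes only in rows, so rows that do not move let the fingers close. It prints the time, the measured TCP pose, the force, the opening and the grip force at its end. Input that does not fit is refused with a message, and nothing moves.
- bot.read_state(): the state, without advancing time (a new reading comes with each control period).
- bot.read_camera(name): name is "side" or "top"; returns the picture (384x512x3 uint8, red, green, blue); there is no depth.
- bot.camera_info(name): a dict with "intrinsics" (3x3 intrinsics, pixels), "extrinsics" (4x4, takes a point from camera to world coordinates). Camera axes: x right, y down, z forward; pixel columns grow to the right and rows downward; lengths in m; the calibration is good to about 2 mm. A picture is of the moment at which its call begins. camera_info takes no time and is no camera call.
- bot.finish_job(): hands the job in; it is judged then, once.
Trained networks look in the newest picture that a camera, given by its name, has taken for a name from the list of things; names that differ only in an ending like _2 or _b are one class to them, and where a whole thing is asked for, a point or a joint stands for the part that bears it (a point fixed in the world has none). Each returns a list of dicts, best first, with "conf" (0 to 1); they miss things now and then, are a little off and sometimes report something else, mostly with a low value. They report only what shows in the picture. A call takes as long as a camera call. They do not tell look-alikes from the thing itself.
- bot.search_frame(camera, thing): "box" ([left, top, right, bottom] in pixels, round what is visible of it).
- bot.regions_of(camera, thing): "pixels" (384x512 bool, what is visible of it) and "box" ([left, top, right, bottom] in pixels, round what is visible of it).
- bot.spot_point(camera, thing): "pixel" ([row, column] in pixels: a listed point, or the origin of a listed thing).
The state is a dict: "time": time; "q": joint angles; "joint_vel": joint speeds; "joint_torque": joint torques, N m; "tool_pos": TCP position; "tcp_rot": TCP orientation; "wrist_force": force on the tool from outside, world axes, zero at the start; "torque": the same for the moment, N m; "width": opening from 0.0 (shut) to 1.0 (fully open); "grip_force": force on a finger pad.
Only numpy, scipy, OpenCV 4.12 (cv2) and the standard library are available. Lean on these libraries where they do the work, as an engineer would, in place of code of your own. Each camera call takes 0.05 s, during which the arm holds its last target. There are 200 camera calls.

### The job

Make up the two glazing kits. The brown box gets the blue and the green jar, one standing in each compartment, and then the bisque tile laid flat across both lids, centred and lengthways with the box; the white box gets the yellow jar standing in one compartment and then the bisque mug upright in the other, its handle not touching the jar. In each box the heavy jars go in before the brittle bisque, which must be set down and not dropped; leave the black jar and the steel bowl where they are.

Things in the scene. Friction and masses are not known exactly. Their poses are not given: they have to be found in the camera images.
- jar_blue: straight-sided screw-top glaze jar, 54 mm across and 75 mm tall, glaze and lid dark blue, with a paper band; about 200 g (differs by a third); its flat lid (18 mm high) is as wide as the jar. Starts upright on a 15 mm thick wooden board near the robot, in a row with the other jars and the mug, about 150 mm apart in any order. Origin: centre of the underside, z up
- jar_green: straight-sided screw-top glaze jar, 54 mm across and 75 mm tall, glaze and lid green, with a paper band; about 200 g (differs by a third); its flat lid (18 mm high) is as wide as the jar. Starts upright on a 15 mm thick wooden board near the robot, in a row with the other jars and the mug, about 150 mm apart in any order. Origin: centre of the underside, z up
- jar_yellow: straight-sided screw-top glaze jar, 54 mm across and 75 mm tall, glaze and lid yellow, with a paper band; about 200 g (differs by a third); its flat lid (18 mm high) is as wide as the jar. Starts upright on a 15 mm thick wooden board near the robot, in a row with the other jars and the mug, about 150 mm apart in any order. Origin: centre of the underside, z up
- jar_black: straight-sided screw-top glaze jar, 54 mm across and 75 mm tall, glaze and lid black, with a paper band; about 200 g (differs by a third); its flat lid (18 mm high) is as wide as the jar. Starts upright on a 15 mm thick wooden board near the robot, in a row with the other jars and the mug, about 150 mm apart in any order. Origin: centre of the underside, z up. Spare: not for either kit
- mug: salmon-pink unglazed (bisque) mug with an open mouth, 62 mm across and 80 mm tall, walls 4 mm, about 180 g (differs by a third); its handle sticks out along the mug's own +x to 56 mm from the axis, and hangs between 31 and 74 mm above the underside, so it passes over the 30 mm walls of a box. Starts upright on the 15 mm board among the jars. Origin: centre of the underside, z up
- tile: salmon-pink unglazed (bisque) flat tile, 125 mm (its x) by 60 mm (its y) by 10 mm thick, about 130 g (differs by a third), lying on the bench beside the boxes. Origin: centre of the underside, z up
- box_brown: loose open kit box, dark brown wood, 166 mm long (its x) by 88 mm wide (its y) by 30 mm high, about 400 g, standing on the bench; walls and the middle partition 8 mm thick and 30 mm high, floor 6 mm thick. Two equal compartments, each 71 mm (x) by 72 mm (y), centred 39.5 mm either side of the box's middle along its x. Origin: centre of the underside, z up
- box_white: loose open kit box, painted white, 166 mm long (its x) by 88 mm wide (its y) by 30 mm high, about 400 g, standing on the bench; walls and the middle partition 8 mm thick and 30 mm high, floor 6 mm thick. Two equal compartments, each 71 mm (x) by 72 mm (y), centred 39.5 mm either side of the box's middle along its x. Origin: centre of the underside, z up
- bowl: round steel mixing bowl, 170 mm across and 75 mm high, on one side of the bench; to be left alone. Origin: centre of the underside
Mind the look-alikes: they are no part of the job. Several things look just like the tile: the one meant starts farthest to the robot's right.

How it is judged:
By the outcome, as a careful person would: the job done as asked, in the order asked, and still so for the second after the job is handed in, with the robot touching nothing.
It also fails if it takes over 134 s, if anything falls off the work surface, if the arm or the gripper's body presses on something with over 40 N, if the wrist force passes 120 N, or if a joint passes its speed limit or range.

## Working session

There is one attempt and no reset: what is moved stays moved. The work goes in short steps, Python scripts to look and compute and a shell command to move; the robot and the scene stay as the last step left them, time stands still between calls to the robot, and variables do not carry over. Pictures are saved under pics/ and viewed, at most 14 in all, crops included, and the job is handed in when it is done.

```bash
mkdir -p pics; python3 - <<'E'
from workcell import bot
import cv2, numpy as np
s=bot.read_state(); print(s)
for c in("top","side"):
    im=bot.read_camera(c); cv2.imwrite(f"pics/{c}0.png",im[:,:,::-1])
    i=bot.camera_info(c); print(c,np.round(i["intrinsics"],1).tolist(),np.round(i["extrinsics"],3).tolist())
    for t in("jar_blue","jar_green","jar_yellow","jar_black","mug","tile","box_brown","box_white","bowl"):
        print(c,t,[(round(d["conf"],2),np.round(d["pixel"]).tolist()) for d in bot.spot_point(c,t)][:4])
E
```

```text
{'time': 0.0, 'q': array([-1.14692422e+00,  2.64771830e-01,  1.60539819e+00,  2.58209416e-06,
        1.27373923e+00, -3.69087210e-02]), 'joint_vel': array([-1.47160867e-03, -1.38518663e-04,  2.60367243e-06, -2.40064522e-03,
       -2.32434578e-03,  1.25385352e-03]), 'joint_torque': array([ 3.13389166e-03, -5.15110123e+01, -3.67307997e+01,  5.01165607e-05,
        1.28506144e-02,  4.94516871e-05]), 'tool_pos': array([ 0.29981927, -0.60391348,  0.22993642]), 'tcp_rot': array([-3.05636977e+00, -7.16886256e-01,  6.95368941e-04]), 'wrist_force': array([ 0.31837031, -0.36192449,  0.28386489]), 'torque': array([-0.02194551, -0.02928796,  0.00767676]), 'grip_force': 0.0, 'width': 1.0012407679132143}
top [[416.9, 0.0, 259.2], [0.0, 416.9, 194.2], [0.0, 0.0, 1.0]] [[-0.024, -0.995, 0.099, 0.505], [-1.0, 0.025, 0.008, 0.011], [-0.01, -0.099, -0.995, 1.234], [0.0, 0.0, 0.0, 1.0]]
top jar_blue [(0.56, [248.0, 381.0])]
top jar_green [(0.62, [263.0, 170.0])]
top jar_yellow [(0.74, [252.0, 321.0])]
top jar_black [(0.57, [253.0, 275.0])]
top mug []
top tile [(0.96, [132.0, 204.0]), (0.95, [194.0, 337.0])]
top box_brown [(0.8, [201.0, 271.0])]
top box_white [(0.69, [200.0, 199.0]), (0.3, [249.0, 322.0])]
top bowl [(0.55, [203.0, 434.0]), (0.29, [194.0, 337.0])]
side [[350.9, 0.0, 254.3], [0.0, 350.9, 184.0], [0.0, 0.0, 1.0]] [[0.999, -0.015, 0.044, 0.569], [-0.045, -0.554, 0.831, -0.908], [0.012, -0.832, -0.554, 0.666], [0.0, 0.0, 0.0, 1.0]]
side jar_blue [(0.94, [274.0, 190.0])]
side jar_green [(0.69, [152.0, 201.0])]
side jar_yellow [(0.74, [228.0, 196.0])]
side jar_black [(0.84, [199.0, 202.0])]
side mug [(0.93, [172.0, 199.0]), (0.3, [230.0, 196.0])]
side tile [(0.87, [244.0, 258.0]), (0.53, [169.0, 310.0])]
side box_brown [(0.94, [205.0, 255.0])]
side box_white [(0.91, [168.0, 250.0])]
side bowl [(0.58, [347.0, 252.0]), (0.16, [229.0, 198.0])]
```

View pics/top0.png

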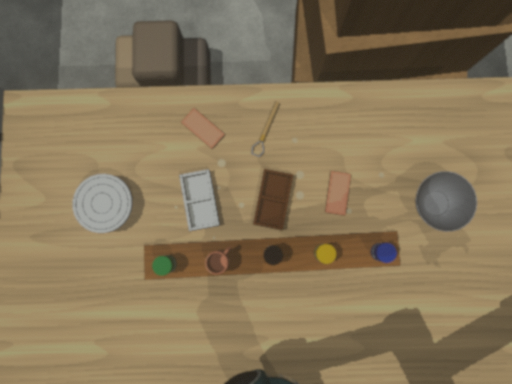

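View pics/side0.png

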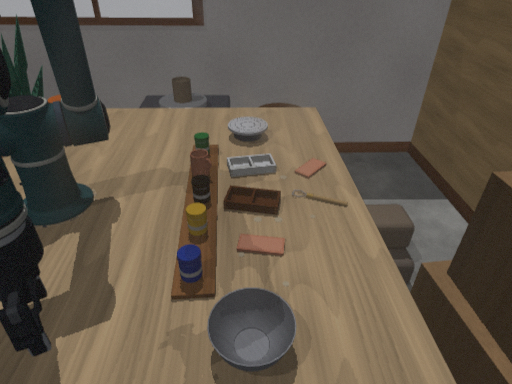

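The top view shows two tile look-alikes: (row 194, col 337) and (132, 204). Robot's right is image right, so I choose (194, 337). The row of jars, left to right, is green (col 163), mug (217), black (274), yellow (326) and blue (386). The white box is at (200, 199) and the brown one at (200, 273). Next I'll fit the poses and check the chosen tile in a crop.

```bash
cat > h.py <<'E'
from workcell import bot
import numpy as np, cv2
from scipy.optimize import minimize
from scipy.spatial.transform import Rotation as R
def proj(c,P):
    i=bot.camera_info(c);T=np.linalg.inv(np.array(i["extrinsics"]));p=(T[:3,:3]@np.atleast_2d(P).T).T+T[:3,3]
    u=(np.array(i["intrinsics"])@p.T).T;return u[:,:2]/u[:,2:]
def back(c,uv,z):
    i=bot.camera_info(c);E=np.array(i["extrinsics"]);d=np.linalg.inv(np.array(i["intrinsics"]))@[uv[0],uv[1],1];d=E[:3,:3]@d
    return E[:3,3]+d*(z-E[2,3])/d[2]
def mask(c,t,near=None):
    r=bot.regions_of(c,t)
    if near is not None: r=sorted(r,key=lambda d:np.hypot((d["box"][0]+d["box"][2])/2-near[0],(d["box"][1]+d["box"][3])/2-near[1]))
    return r[0] if r else None
a=np.linspace(0,2*np.pi,40,endpoint=False)
def shape(k):
    if k=="jar": b=np.c_[.027*np.cos(a),.027*np.sin(a)];h=.075
    elif k=="mug": b=np.c_[.031*np.cos(a),.031*np.sin(a)];h=.08
    else:
        l,w,h={"box":(.166,.088,.03),"tile":(.125,.06,.01)}[k]; b=np.array([[1,1],[1,-1],[-1,-1],[-1,1]])*[l/2,w/2]
    return np.r_[np.c_[b,0*b[:,0]],np.c_[b,0*b[:,0]+h]]
def fit(k,ms,x0,z):  # ms: list (cam,mask); fits x,y,yaw by soft silhouette overlap
    V=shape(k)
    def cost(p):
        e=0;c,s=np.cos(p[2]),np.sin(p[2])
        P=V@np.array([[c,s,0],[-s,c,0],[0,0,1]])+[p[0],p[1],z]
        for cam,m in ms:
            hu=cv2.convexHull((proj(cam,P)*16*4+32*3).round().astype(np.int32)) # x4 supersample
            im=np.zeros((384*4,512*4),np.uint8);cv2.fillConvexPoly(im,hu,1,shift=4)
            e+=np.abs(cv2.resize(im.astype(np.float32),(512,384),interpolation=cv2.INTER_AREA)-m).sum()/m.sum()
        return e
    best=min((minimize(cost,[x0[0],x0[1],y],method="Nelder-Mead",options=dict(initial_simplex=[[x0[0],x0[1],y],[x0[0]+.01,x0[1],y],[x0[0],x0[1]+.01,y],[x0[0],x0[1],y+.2]],maxiter=150)) for y in x0[2:]),key=lambda r:r.fun)
    return best.x,best.fun
def yaw(): # world angle of tool y axis, and tool x
    M=R.from_rotvec(bot.read_state()["tcp_rot"]).as_matrix();return M
def to(x,y,z,ang=None):
    "tool-frame delta to world target; ang = world direction of the closing line (rad)"
    s=bot.read_state();M=yaw();d=M.T@(np.array([x,y,z])-s["tool_pos"])
    t=0
    if ang is not None:
        cur=np.arctan2(M[1,1],M[0,1]);t=-((ang-cur+np.pi/2)%np.pi-np.pi/2)
    print("delta",d.round(4),"turn",round(t,3),"| pos",s["tool_pos"].round(4),"q6",round(s["q"][5],2),"Ty",M[:2,1].round(3))
E
python3 - <<'E'
from h import *
im={c:bot.read_camera(c) for c in("top","side")}
cv2.imwrite("pics/tilecrop.png",cv2.resize(im["top"][150:300,130:410,::-1],None,fx=2.8,fy=2.8,interpolation=cv2.INTER_CUBIC))
for t,k,z,tp,sp in [("jar_blue","jar",.015,(386,252),(190,264)),("jar_green","jar",.015,(163,265),(202,145)),("jar_yellow","jar",.015,(326,254),(196,220)),("jar_black","jar",.015,(274,254),(201,190)),("mug","mug",.015,(216,262),(200,165)),("tile","tile",0,(338,193),(260,244)),("box_brown","box",0,(274,199),(252,201)),("box_white","box",0,(199,200),(251,165))]:
    z0=z+(.08 if k in("jar","mug") else .01)
    b=back("top",tp,z0)
    ms=[]
    for c,n in(("top",tp),("side",sp)):
        r=mask(c,t,n)
        if r: ms.append((c,r["pixels"].astype(np.float32)))
    out=[]
    ys=[0,.6,-.6,1.57] if k in("box","tile") else [0]
    for sub in [[m] for m in ms]+[ms]:
        p,f=fit(k,sub,[b[0],b[1]]+ys,z);out.append((p.round(4).tolist(),round(f,3)))
    print(t,[c for c,_ in ms],b.round(3)[:2],out)
M=yaw();print(M.round(3))
E
```

```text
jar_blue ['top', 'side'] [ 0.453 -0.318] [([0.4541, -0.3195, 0.0957], np.float64(0.073)), ([0.4472, -0.313, 0.1326], np.float64(0.097)), ([0.4509, -0.3195, 0.1846], np.float64(0.328))]
jar_green ['top', 'side'] [0.432 0.285] [([0.4334, 0.2934, -0.0854], np.float64(0.097)), ([0.4252, 0.3152, -0.6137], np.float64(0.434)), ([0.4312, 0.2958, 0.0209], np.float64(0.673))]
jar_yellow ['top', 'side'] [ 0.451 -0.156] [([0.4549, -0.1556, -0.0649], np.float64(0.061)), ([0.4483, -0.1505, 0.1711], np.float64(0.061)), ([0.4523, -0.1554, 0.0518], np.float64(0.296))]
jar_black ['top'] [ 0.455 -0.016] [([0.4539, -0.0107, 0.0887], np.float64(0.128)), ([0.4539, -0.0107, 0.0887], np.float64(0.128))]
mug ['top', 'side'] [0.437 0.142] [([0.437, 0.1445, 0.1124], np.float64(0.112)), ([0.4305, 0.1537, -0.0815], np.float64(0.189)), ([0.4352, 0.1446, 0.0098], np.float64(0.383))]
tile ['top', 'side'] [ 0.624 -0.211] [([0.6283, -0.2083, -0.1805], np.float64(0.046)), ([0.6236, -0.2067, -0.1728], np.float64(0.09)), ([0.6268, -0.2077, 2.9614], np.float64(0.171))]
box_brown ['top', 'side'] [ 0.611 -0.022] [([1.4429, 0.1382, 0.2651], np.float64(1.0)), ([0.6074, -0.013, -0.2122], np.float64(0.057)), ([0.6076, -0.0132, -0.2077], np.float64(1.993))]
box_white ['side'] [0.614 0.199] [([0.6094, 0.2039, 0.1611], np.float64(0.049)), ([0.6094, 0.2039, 0.1611], np.float64(0.049))]
[[ 0.896  0.445 -0.   ]
 [ 0.445 -0.896 -0.   ]
 [-0.     0.    -1.   ]]
```

View pics/tilecrop.png

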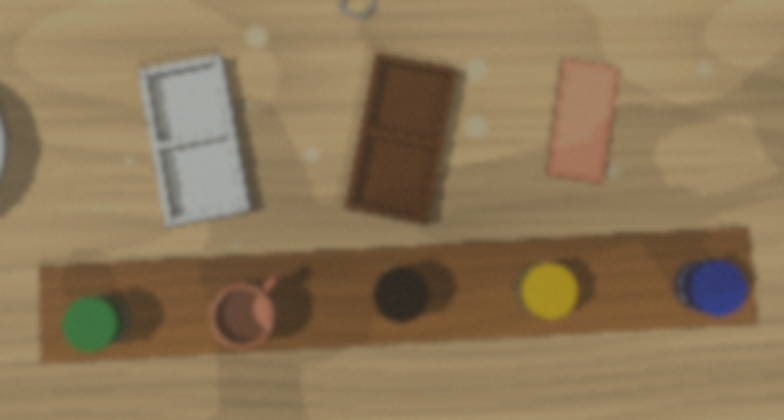

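The crop confirms the chosen tile at crop (583,120), with the mug handle pointing up-right from (242,315) to (272,285). My supersampling offset was wrong by about 1 px, so I'll fix it and refit.

```bash
sed -i 's/+32\*3)/+24)/' h.py; python3 - <<'E'
from h import *
im={c:bot.read_camera(c) for c in("top","side")}
for t,k,z,tp,sp in [("jar_blue","jar",.015,(386,252),(190,264)),("jar_green","jar",.015,(163,265),(202,145)),("jar_yellow","jar",.015,(326,254),(196,220)),("mug","mug",.015,(216,262),(200,165)),("tile","tile",0,(338,193),(260,244)),("box_brown","box",0,(274,199),(252,201)),("box_white","box",0,(199,200),(251,165))]:
    z0=z+(.08 if k in("jar","mug") else .01)
    b=back("top",tp,z0);ys=[-.2,.2] if k in("box","tile") else [0]
    for c,n in(("top",tp),("side",sp)):
        for r in bot.regions_of(c,t):
            bx=r["box"]
            if np.hypot((bx[0]+bx[2])/2-n[0],(bx[1]+bx[3])/2-n[1])<12:
                p,f=fit(k,[(c,r["pixels"].astype(np.float32))],[b[0],b[1]]+ys,z);print(t,c,p.round(4),round(f,3),round(r["conf"],2))
E
```

```text
jar_blue top [ 0.4505 -0.3231  0.2065] 0.064 0.94
jar_blue side [ 0.4508 -0.3203  0.1966] 0.074 0.56
jar_green top [0.4303 0.2886 0.1258] 0.222 0.77
jar_green side [0.4308 0.3013 0.1843] 0.482 0.79
jar_yellow top [ 0.4524 -0.1577  0.0415] 0.155 0.61
jar_yellow side [ 0.4522 -0.1579  0.1   ] 0.062 0.76
mug top [0.4349 0.1416 0.1738] 0.092 0.94
mug side [0.4364 0.145  0.0748] 0.199 0.57
tile top [ 0.625  -0.2117 -0.1827] 0.04 0.72
tile side [ 0.6243 -0.2088 -0.1625] 0.168 0.68
box_brown top [ 0.6104 -0.02   -0.2249] 0.039 0.57
box_brown side [ 0.6113 -0.0201 -0.2281] 0.045 0.87
box_white top [0.613  0.1975 0.1587] 0.036 0.92
box_white side [0.6142 0.1957 0.1736] 0.037 0.58
```

```bash
cat >> h.py <<'E'
def go(x,y,z,ang=None):
    "turn first, then delta in the turned tool frame; ang = world angle of tool y"
    s=bot.read_state();M=yaw();cur=np.arctan2(M[1,1],M[0,1]);t=0
    if ang is not None:
        t=-((ang-cur+np.pi)%(2*np.pi)-np.pi);M=M@R.from_rotvec([0,0,t]).as_matrix()
    d=M.T@(np.array([x,y,z])-s["tool_pos"])
    print("turn",round(t,3),"delta",d.round(4),"| pos",s["tool_pos"].round(4),"ang",round(cur,3),"q6",round(s["q"][5],2),"w",round(s["width"],2),"g",round(s["grip_force"],1),"t",round(s["time"],1))
E
python3 -c "
from h import *
go(.4507,-.322,.17,-1.797)"
```

```text
turn 0.687 delta [ 0.0833 -0.3092  0.0613] | pos [ 0.3002 -0.6046  0.2313] ang -1.11 q6 -0.04 w 1.0 g 0.0 t 2.7
```

```bash
echo '[[0, 0, 0, 0.172], [0, 0, 0, 0.172], [0, 0, 0, 0.172], [0, 0, 0, 0.171], [0, 0, 0, 0]]' | python3 -m jog 1.0 50; python3 -c "
from h import *
go(.4507,-.322,.15,-1.797)"
```

```text
time: 3.32
tool_pos: [0.3002, -0.6046, 0.2313]
tcp_rot: [3.122, -0.352, 0.0]
wrist_force: [-0.5, -0.0, -0.2]
width: 1.001
grip_force: 0.0
turn 0.002 delta [ 0.0833 -0.3092  0.0813] | pos [ 0.3002 -0.6046  0.2313] ang -1.795 q6 0.65 w 1.0 g 0.0 t 3.3
```

```bash
echo '[[0.014, -0.0515, 0.0135, 0], [0.014, -0.0515, 0.0135, 0], [0.014, -0.0515, 0.0135, 0]]' | python3 -m jog >/dev/null; echo '[[0.014, -0.0515, 0.0135, 0], [0.014, -0.0515, 0.0135, 0], [0.0133, -0.0517, 0.0135, 0], [0, 0, 0, 0]]' | python3 -m jog; python3 -c "
from h import *
go(.4507,-.322,.05,-1.797)"
```

```text
time: 4.2
tool_pos: [0.4511, -0.3182, 0.1489]
tcp_rot: [-3.121, 0.342, 0.003]
wrist_force: [0.7, -0.3, 0.6]
width: 1.0
grip_force: 0.0
turn 0.008 delta [0.0007 0.004  0.0989] | pos [ 0.4511 -0.3182  0.1489] ang -1.789 q6 1.13 w 1.0 g 0.0 t 4.2
```

```bash
echo '[[0, 0.002, 0.05, 0], [0, 0, 0.049, 0], [0, 0, 0, 0], [0, 0, 0, 0]]' | python3 -m jog; python3 -c "
from h import *
go(.4507,-.322,.05,-1.797)"
```

```text
time: 4.7
tool_pos: [0.451, -0.3253, 0.0529]
tcp_rot: [3.12, -0.354, 0.003]
wrist_force: [0.6, -0.2, 0.8]
width: 1.006
grip_force: 0.0
turn 0.0 delta [-0.001  -0.0031  0.0029] | pos [ 0.451  -0.3253  0.0529] ang -1.797 q6 1.13 w 1.01 g 0.0 t 4.7
```

```bash
echo '[[0, -0.003, 0, 0], [0, 0, 0, 0], [0, 0, 0, 0], [0, 0, 0, 0], [0, 0, 0, 0]]' | python3 -m jog 0.0 50; echo '[[0, 0, -0.05, 0], [0, 0, -0.05, 0], [0, 0, 0, 0], [0, 0, 0, 0]]' | python3 -m jog;python3 -c "
from h import *
go(.6495,-.0289,.15,-1.797)"
```

```text
time: 5.32
tool_pos: [0.4525, -0.3221, 0.0538]
tcp_rot: [3.12, -0.354, 0.006]
wrist_force: [-0.1, 0.8, 6.3]
width: 0.621
grip_force: 52.9
time: 5.82
tool_pos: [0.4506, -0.3207, 0.1513]
tcp_rot: [3.122, -0.354, -0.0]
wrist_force: [-0.4, -0.0, -1.6]
width: 0.619
grip_force: 53.3
turn 0.0 delta [ 0.1284 -0.329   0.0012] | pos [ 0.4506 -0.3207  0.1513] ang -1.797 q6 1.13 w 0.62 g 53.3 t 5.8
```

```bash
echo '[[0.0183, -0.047, 0, 0], [0.0183, -0.047, 0, 0], [0.0183, -0.047, 0, 0], [0.0183, -0.047, 0, 0]]' | python3 -m jog >/dev/null; echo '[[0.0183, -0.047, 0, 0], [0.0183, -0.047, 0, 0], [0.0186, -0.047, 0, 0], [0, 0, 0, 0], [0, 0, 0, 0]]' | python3 -m jog; python3 -c "
from h import *
go(.6495,-.0289,.055,-1.797)"
```

```text
time: 6.95
tool_pos: [0.6481, -0.0291, 0.1488]
tcp_rot: [3.121, -0.353, -0.007]
wrist_force: [-0.6, -0.7, -1.3]
width: 0.617
grip_force: 53.7
turn 0.001 delta [ 0.0018 -0.0006  0.0938] | pos [ 0.6481 -0.0291  0.1488] ang -1.796 q6 1.71 w 0.62 g 53.7 t 7.0
```

```bash
echo '[[0.001, 0, 0.045, 0], [0, 0, 0.035, 0], [0, 0, 0.014, 0], [0, 0, 0, 0], [0, 0, 0, 0]]' | python3 -m jog; echo '[[0, 0, 0.004, 0], [0, 0, 0.003, 0], [0, 0, 0.002, 0], [0, 0, 0, 0]]' | python3 -m jog; python3 -c "
from h import *
go(.6495,-.0289,.045,-1.797)"
```

```text
time: 7.58
tool_pos: [0.652, -0.0299, 0.059]
tcp_rot: [-3.121, 0.355, -0.004]
wrist_force: [0.6, -0.2, -1.4]
width: 0.619
grip_force: 53.7
time: 8.07
tool_pos: [0.6505, -0.0293, 0.048]
tcp_rot: [-3.122, 0.354, 0.001]
wrist_force: [-0.0, -0.7, -1.6]
width: 0.62
grip_force: 53.7
turn 0.0 delta [-0.0011 -0.0001  0.003 ] | pos [ 0.6505 -0.0293  0.048 ] ang -1.797 q6 1.71 w 0.62 g 53.7 t 8.1
```

Still hanging free, so I'll lower it in small steps.

```bash
for i in 1 2; do echo '[[0, 0, 0.002, 0], [0, 0, 0, 0]]' | python3 -m jog | grep -E "pos|wrist"; done; echo '[[0, 0, 0.001, 0], [0, 0, 0, 0]]' | python3 -m jog | grep -E "pos|wrist"
```

```text
tool_pos: [0.6506, -0.0293, 0.046]
wrist_force: [0.1, 0.3, -1.3]
tool_pos: [0.651, -0.0294, 0.0449]
wrist_force: [-2.4, 0.4, 2.7]
tool_pos: [0.6511, -0.0294, 0.0449]
wrist_force: [-4.1, 0.4, 8.2]
```

```bash
echo '[[0, 0, 0, 0], [0, 0, 0, 0], [0, 0, 0, 0], [0, 0, 0, 0]]' | python3 -m jog 1.0; echo '[[0, 0, -0.05, 0], [0, 0, -0.055, 0], [0, 0, 0, 0]]' | python3 -m jog | grep pos; python3 -c "
from h import *
go(.4306,.289,.15,-1.797)"
```

```text
time: 9.32
tool_pos: [0.6507, -0.0294, 0.043]
tcp_rot: [-3.122, 0.355, 0.0]
wrist_force: [-0.7, -0.4, 0.0]
width: 1.001
grip_force: 0.0
tool_pos: [0.6554, -0.0297, 0.1551]
turn 0.0 delta [-0.2906 -0.2602  0.0021] | pos [ 0.6554 -0.0297  0.1551] ang -1.797 q6 1.71 w 1.0 g 0.0 t 9.7
```

```bash
echo '[[-0.0415, -0.0372, 0, 0], [-0.0415, -0.0372, 0, 0], [-0.0415, -0.0372, 0, 0], [-0.0415, -0.0372, 0, 0]]' | python3 -m jog >/dev/null; echo '[[-0.0415, -0.0372, 0, 0], [-0.0415, -0.0372, 0, 0], [-0.0415, -0.0372, 0, 0], [0, 0, 0, 0], [0, 0, 0, 0]]' | python3 -m jog; python3 - <<'E'
from h import *
go(.4304,.289,.0525,-1.797)
im=bot.read_camera("top");cv2.imwrite("pics/top1.png",cv2.resize(im[130:310,120:400,::-1],None,fx=2.8,fy=2.8,interpolation=cv2.INTER_CUBIC))
E
```

```text
time: 10.82
tool_pos: [0.4258, 0.2893, 0.1476]
tcp_rot: [3.121, -0.353, -0.001]
wrist_force: [0.0, -0.8, 0.4]
width: 1.003
grip_force: 0.0
turn 0.001 delta [ 0.0046 -0.0008  0.0951] | pos [0.4258 0.2893 0.1476] ang -1.796 q6 2.34 w 1.0 g 0.0 t 10.8
```

View pics/top1.png

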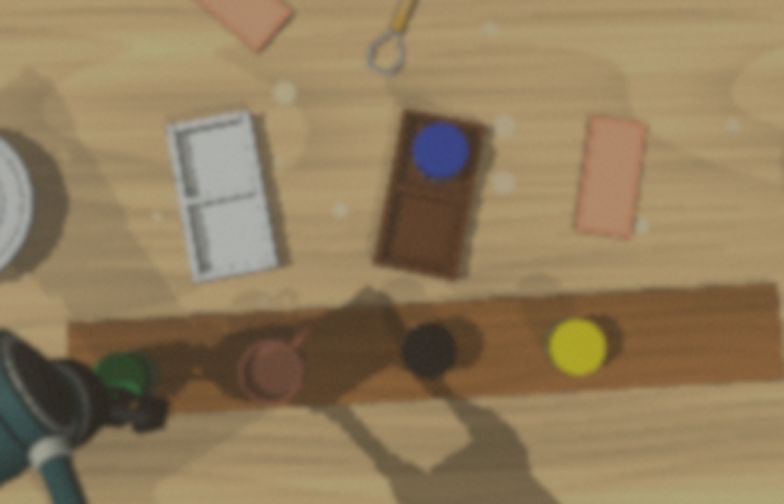

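Blue stands in the far compartment of the brown box (crop 441,150), and the gripper is over green (crop 122,375). I'll descend on green.

```bash
echo '[[0.004, -0.001, 0.05, 0], [0, 0, 0.0435, 0], [0, 0, 0, 0], [0, 0, 0, 0], [0, 0, 0, 0]]' | python3 -m jog |grep -E "pos|wrist"; echo '[[0, 0, 0, 0], [0, 0, 0, 0], [0, 0, 0, 0], [0, 0, 0, 0], [0, 0, 0, 0]]' | python3 -m jog 0.0 50; echo '[[0, 0, -0.05, 0], [0, 0, -0.05, 0], [0, 0, 0, 0], [0, 0, 0, 0]]' | python3 -m jog;python3 -c "
from h import *
go(.5725,-.0111,.15,-1.797)"
```

```text
tool_pos: [0.4323, 0.2903, 0.0571]
wrist_force: [0.1, 0.4, -0.8]
time: 12.12
tool_pos: [0.4311, 0.2904, 0.0562]
tcp_rot: [-3.12, 0.354, -0.003]
wrist_force: [0.1, -0.4, 6.2]
width: 0.621
grip_force: 52.4
time: 12.62
tool_pos: [0.4294, 0.2892, 0.1539]
tcp_rot: [3.121, -0.354, -0.002]
wrist_force: [0.4, -0.3, -1.4]
width: 0.622
grip_force: 53.8
turn 0.0 delta [0.2068 0.2605 0.0039] | pos [0.4294 0.2892 0.1539] ang -1.797 q6 2.34 w 0.62 g 53.8 t 12.6
```

```bash
echo '[[0.0345, 0.0434, 0, 0], [0.0345, 0.0434, 0, 0], [0.0345, 0.0434, 0, 0]]' | python3 -m jog >/dev/null; echo '[[0.0345, 0.0434, 0, 0], [0.0345, 0.0434, 0, 0], [0.0343, 0.0434, 0, 0], [0, 0, 0, 0], [0, 0, 0, 0]]' | python3 -m jog; python3 -c "
from h import *
go(.5725,-.0111,.06,-1.797)"
```

```text
time: 13.62
tool_pos: [0.5714, -0.0105, 0.1521]
tcp_rot: [-3.121, 0.356, 0.008]
wrist_force: [0.2, -0.5, -2.4]
width: 0.617
grip_force: 54.1
turn -0.001 delta [0.0017 0.0003 0.0921] | pos [ 0.5714 -0.0105  0.1521] ang -1.798 q6 1.74 w 0.62 g 54.1 t 13.6
```

```bash
echo '[[0, 0, 0.045, 0], [0, 0, 0.035, 0], [0, 0, 0.014, 0], [0, 0, 0, 0], [0, 0, 0, 0]]' | python3 -m jog|grep -E "pos|wrist"; echo '[[0, 0, 0.005, 0], [0, 0, 0.003, 0], [0, 0, 0, 0], [0, 0, 0, 0]]' | python3 -m jog|grep -E "pos|wrist"; python3 -c "
from h import *
go(.5725,-.0111,.046,-1.797)"
```

```text
tool_pos: [0.5746, -0.0101, 0.0623]
wrist_force: [-0.8, 0.5, -2.3]
tool_pos: [0.5734, -0.0106, 0.0529]
wrist_force: [-0.1, -0.3, -2.0]
turn -0.0 delta [-0.0008  0.0007  0.0069] | pos [ 0.5734 -0.0106  0.0529] ang -1.797 q6 1.74 w 0.62 g 54.1 t 14.8
```

```bash
echo '[[0, 0, 0.003, 0], [0, 0, 0, 0], [0, 0, 0.002, 0], [0, 0, 0, 0]]' | python3 -m jog | grep -E "pos|wrist"; echo '[[0, 0, 0.001, 0], [0, 0, 0, 0], [0, 0, 0, 0]]' | python3 -m jog | grep -E "pos|wrist"; echo '[[0, 0, 0.001, 0], [0, 0, 0, 0]]' | python3 -m jog | grep -E "pos|wrist"
```

```text
tool_pos: [0.5731, -0.0105, 0.0475]
wrist_force: [0.4, -0.5, -2.3]
tool_pos: [0.5734, -0.0105, 0.0473]
wrist_force: [-1.9, -0.4, 3.7]
tool_pos: [0.5735, -0.0105, 0.0473]
wrist_force: [-5.2, -0.7, 9.9]
```

```bash
echo '[[0, 0, 0, 0], [0, 0, 0, 0], [0, 0, 0, 0], [0, 0, 0, 0]]' | python3 -m jog 1.0 | grep -E "pos|width"; echo '[[0, 0, -0.05, 0], [0, 0, -0.055, 0], [0, 0, 0, -0.186], [0, 0, 0, -0.186], [0, 0, 0, 0]]' | python3 -m jog | grep pos; python3 -c "
from h import *
go(.4523,-.1578,.15,-1.406)"
```

```text
tool_pos: [0.5733, -0.0105, 0.0455]
width: 0.999
tool_pos: [0.5733, -0.0105, 0.1508]
turn -0.021 delta [-0.1435  0.1254  0.0008] | pos [ 0.5733 -0.0105  0.1508] ang -1.427 q6 1.37 w 1.0 g 0.0 t 17.0
```

```bash
echo '[[0, 0, 0, -0.021], [-0.036, 0.0313, 0, 0], [-0.036, 0.0313, 0, 0], [-0.036, 0.0313, 0, 0], [-0.0355, 0.0315, 0, 0]]' | python3 -m jog >/dev/null; echo '[[0, 0, 0, 0], [0, 0, 0, 0], [0, 0, 0, 0]]' | python3 -m jog|grep pos; python3 -c "
from h import *
go(.4523,-.1578,.0525,-1.406)"
```

```text
tool_pos: [0.4534, -0.1573, 0.1508]
turn 0.003 delta [-0.0012  0.0003  0.0983] | pos [ 0.4534 -0.1573  0.1508] ang -1.403 q6 1.02 w 1.0 g 0.0 t 18.0
```

```bash
echo '[[-0.001, 0, 0.05, 0], [0, 0, 0.048, 0], [0, 0, 0, 0], [0, 0, 0, 0], [0, 0, 0, 0]]' | python3 -m jog |grep -E "pos|wrist"; echo '[[0, 0, 0, 0], [0, 0, 0, 0], [0, 0, 0, 0], [0, 0, 0, 0], [0, 0, 0, 0]]' | python3 -m jog 0.0 50; echo '[[0, 0, -0.05, 0], [0, 0, -0.05, 0], [0, 0, 0, 0], [0, 0, 0, 0]]' | python3 -m jog;python3 -c "
from h import *
go(.5746,.1901,.15,-1.406)"
```

```text
tool_pos: [0.454, -0.1588, 0.0552]
wrist_force: [0.4, -0.3, -0.0]
time: 19.25
tool_pos: [0.4527, -0.1585, 0.0542]
tcp_rot: [3.13, 0.261, 0.003]
wrist_force: [0.4, 1.2, 5.7]
width: 0.622
grip_force: 52.7
time: 19.75
tool_pos: [0.4509, -0.1579, 0.1521]
tcp_rot: [-3.13, -0.262, 0.002]
wrist_force: [-1.2, 0.1, -2.4]
width: 0.62
grip_force: 53.4
turn 0.002 delta [ 0.1791 -0.323   0.0021] | pos [ 0.4509 -0.1579  0.1521] ang -1.404 q6 1.02 w 0.62 g 53.4 t 19.8
```

```bash
echo '[[0.0256, -0.0461, 0, 0], [0.0256, -0.0461, 0, 0], [0.0256, -0.0461, 0, 0], [0.0256, -0.0461, 0, 0]]' | python3 -m jog >/dev/null; echo '[[0.0256, -0.0461, 0, 0], [0.0256, -0.0461, 0, 0], [0.0255, -0.0464, 0, 0], [0, 0, 0, 0], [0, 0, 0, 0]]' | python3 -m jog; python3 -c "
from h import *
go(.5746,.1901,.06,-1.406)"
```

```text
time: 20.88
tool_pos: [0.5727, 0.1894, 0.15]
tcp_rot: [3.129, 0.263, -0.008]
wrist_force: [-0.2, 0.3, -2.2]
width: 0.622
grip_force: 53.9
turn 0.003 delta [ 0.0024 -0.0004  0.09  ] | pos [0.5727 0.1894 0.15  ] ang -1.403 q6 1.68 w 0.62 g 53.9 t 20.9
```

```bash
echo '[[0.001, 0, 0.045, 0], [0, 0, 0.035, 0], [0, 0, 0.014, 0], [0, 0, 0, 0], [0, 0, 0, 0]]' | python3 -m jog|grep -E "pos|wrist"; echo '[[0, 0, 0.005, 0], [0, 0, 0.003, 0], [0, 0, 0.002, 0], [0, 0, 0, 0], [0, 0, 0, 0]]' | python3 -m jog|grep -E "pos|wrist"; echo '[[0, 0, 0.001, 0], [0, 0, 0, 0], [0, 0, 0, 0]]' | python3 -m jog | grep -E "pos|wrist";echo '[[0, 0, 0.001, 0], [0, 0, 0, 0], [0, 0, 0, 0]]' | python3 -m jog | grep -E "pos|wrist"
```

```text
tool_pos: [0.5769, 0.1901, 0.0604]
wrist_force: [0.4, -1.0, -1.1]
tool_pos: [0.5756, 0.1903, 0.0488]
wrist_force: [0.6, -0.0, -1.3]
tool_pos: [0.5756, 0.1902, 0.0478]
wrist_force: [0.3, 0.1, -1.9]
tool_pos: [0.5756, 0.1902, 0.0468]
wrist_force: [-0.1, 0.9, -1.0]
```

```bash
echo '[[0, 0, 0.001, 0], [0, 0, 0, 0], [0, 0, 0, 0]]' | python3 -m jog | grep -E "pos|wrist";echo '[[0, 0, 0.001, 0], [0, 0, 0, 0], [0, 0, 0, 0]]' | python3 -m jog | grep -E "pos|wrist"
```

```text
tool_pos: [0.5756, 0.1902, 0.0458]
wrist_force: [0.0, -0.9, -2.2]
tool_pos: [0.5758, 0.1903, 0.0453]
wrist_force: [-1.9, 0.3, 3.8]
```

```bash
echo '[[0, 0, 0, 0], [0, 0, 0, 0], [0, 0, 0, 0], [0, 0, 0, 0]]' | python3 -m jog 1.0 | grep -E "pos|width"; echo '[[0, 0, -0.05, 0], [0, 0, -0.06, 0], [0, 0, 0, -0.185], [0, 0, 0, -0.185], [0, 0, 0, -0.185]]' | python3 -m jog | grep pos; echo '[[0, 0, 0, -0.185], [0, 0, 0, -0.185], [0, 0, 0, -0.185], [0, 0, 0, -0.185], [0, 0, 0, -0.185]]' | python3 -m jog | grep pos; python3 - <<'E'
from h import *
im=bot.read_camera("top");cv2.imwrite("pics/top2.png",cv2.resize(im[130:310,120:400,::-1],None,fx=2.8,fy=2.8,interpolation=cv2.INTER_CUBIC))
im=cv2.imread("pics/top0.png")[:,:,::-1].astype(int)
hsv=cv2.cvtColor(im.astype(np.uint8),cv2.COLOR_RGB2HSV)
c=im[228:285,190:245];cv2.imwrite("pics/mug0.png",cv2.resize(c[:,:,::-1].astype(np.uint8),None,fx=10,fy=10,interpolation=cv2.INTER_CUBIC))
go(.4352,.142,.16,.82)
E
```

```text
tool_pos: [0.5756, 0.1903, 0.0447]
width: 1.001
tool_pos: [0.5757, 0.1902, 0.1551]
tool_pos: [0.5756, 0.1902, 0.1547]
turn -0.732 delta [ 0.0697 -0.131  -0.0053] | pos [0.5756 0.1902 0.1547] ang 0.088 q6 0.19 w 1.0 g 0.0 t 25.4
```

View pics/mug0.png

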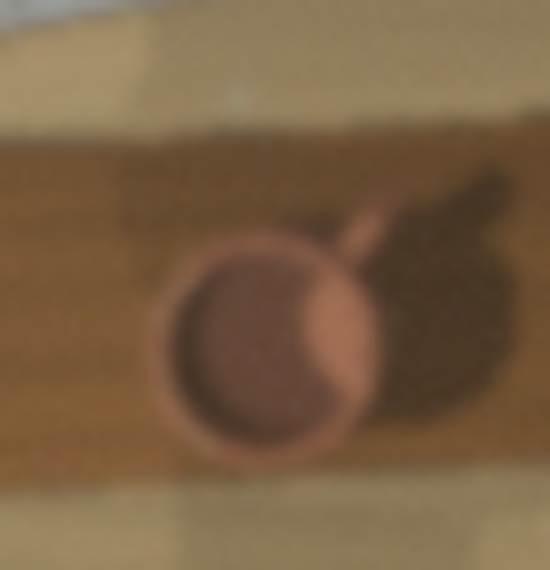

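View pics/top2.png

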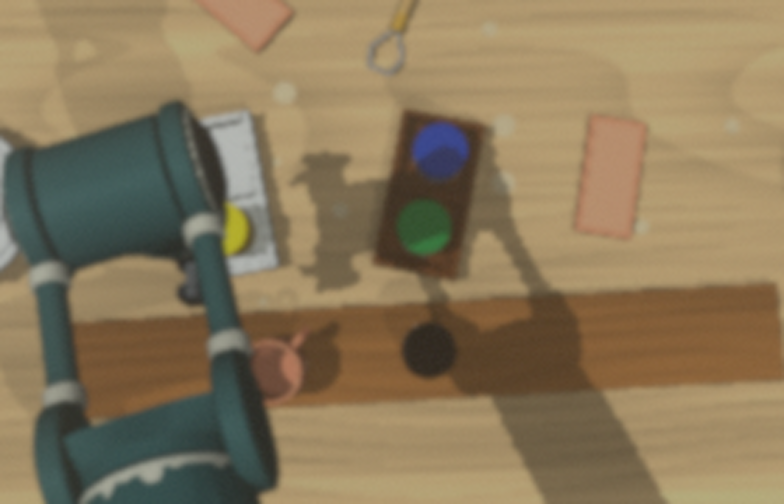

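Blue and green stand in the brown box (crop 441,150 and 425,227), and yellow is in the white box's near compartment (crop 235,230). The mug crop gives the axis at (265,348) and the handle tip at (395,197), so the handle points at about -0.74 rad.

```bash
echo '[[0, 0, 0, -0.186], [0, 0, 0, -0.186], [0, 0, 0, -0.186], [0, 0, 0, -0.184], [0, 0, 0, 0]]' | python3 -m jog 1.0 30 | grep pos; python3 -c "
from h import *
go(.4352,.142,.16,.83)"
```

```text
tool_pos: [0.5756, 0.1902, 0.1547]
turn -0.016 delta [ 0.071  -0.1304 -0.0053] | pos [0.5756 0.1902 0.1547] ang 0.814 q6 -0.54 w 1.0 g 0.0 t 26.1
```

```bash
echo '[[0, 0, 0, -0.016], [0.0237, -0.0435, -0.002, 0], [0.0237, -0.0435, -0.002, 0], [0.0236, -0.0434, -0.001, 0], [0, 0, 0, 0]]' | python3 -m jog >/dev/null;  echo '[[0, 0, 0, 0], [0, 0, 0, 0]]' | python3 -m jog | grep pos; python3 - <<'E'
from h import *
go(.4352,.142,.055,.83)
bot.read_camera("side")
for r in bot.regions_of("side","mug")[:1]:
    p,f=fit("mug",[("side",r["pixels"].astype(np.float32))],[.435,.142,0],.015);print(p,f,r["conf"])
E
```

```text
tool_pos: [0.4369, 0.1418, 0.1604]
turn 0.003 delta [ 0.0015 -0.0011  0.1054] | pos [0.4369 0.1418 0.1604] ang 0.833 q6 -0.57 w 1.0 g 0.0 t 26.9
[ 0.43473807  0.1531064  -0.07105172] 0.21481692790985107 0.88
```

```bash
echo '[[0.001, -0.001, 0.05, 0], [0, 0, 0.04, 0], [0, 0, 0.014, 0], [0, 0, 0, 0], [0, 0, 0, 0]]' | python3 -m jog |grep -E "pos|wrist"; echo '[[0, 0, 0, 0], [0, 0, 0, 0], [0, 0, 0, 0], [0, 0, 0, 0], [0, 0, 0, 0]]' | python3 -m jog 0.0 30; python3 -c "
from h import *
go(.4352,.142,.055,.83)"
```

```text
tool_pos: [0.4357, 0.1418, 0.0573]
wrist_force: [0.6, -0.3, 0.2]
time: 28.28
tool_pos: [0.4355, 0.1417, 0.0576]
tcp_rot: [1.13, 2.928, 0.003]
wrist_force: [-0.5, 0.8, 4.9]
width: 0.729
grip_force: 31.8
turn 0.004 delta [ 0.0004 -0.      0.0026] | pos [0.4355 0.1417 0.0576] ang 0.834 q6 -0.57 w 0.73 g 31.8 t 28.3
```

```bash
echo '[[0, 0, -0.03, 0], [0, 0, -0.05, 0], [0, 0, -0.03, 0], [0, 0, 0, 0]]' | python3 -m jog |grep -E "pos|wrist"; echo '[[0, 0, 0, -0.181], [0, 0, 0, -0.181], [0, 0, 0, -0.181], [0, 0, 0, -0.181], [0, 0, 0, -0.181]]' | python3 -m jog | grep pos; echo '[[0, 0, 0, 0]]' | python3 -m jog >/dev/null; python3 -c "
from h import *
go(.6530,.2033,.165,1.738)"
```

```text
tool_pos: [0.4363, 0.1419, 0.169]
wrist_force: [0.4, 0.3, -2.1]
tool_pos: [0.4324, 0.1409, 0.1635]
turn -0.001 delta [-0.2277  0.0248 -0.002 ] | pos [0.4326 0.1409 0.1638] ang 1.737 q6 -1.48 w 0.73 g 34.2 t 29.5
```

```bash
echo '[[-0.0455, 0.005, 0, 0], [-0.0455, 0.005, 0, 0], [-0.0455, 0.005, 0, 0], [-0.0455, 0.005, 0, 0], [-0.0455, 0.005, 0, 0]]' | python3 -m jog >/dev/null;  echo '[[0, 0, 0, 0], [0, 0, 0, 0]]' | python3 -m jog | grep pos; python3 - <<'E'
from h import *
go(.6530,.2033,.07,1.738)
im=bot.read_camera("side");cv2.imwrite("pics/side1.png",cv2.resize(im[90:240,150:350,::-1],None,fx=4,fy=4,interpolation=cv2.INTER_CUBIC))
E
```

```text
tool_pos: [0.6529, 0.2037, 0.1639]
turn -0.001 delta [-0.0004 -0.0004  0.0939] | pos [0.6529 0.2037 0.1639] ang 1.737 q6 -1.47 w 0.73 g 34.2 t 30.4
```

View pics/side1.png

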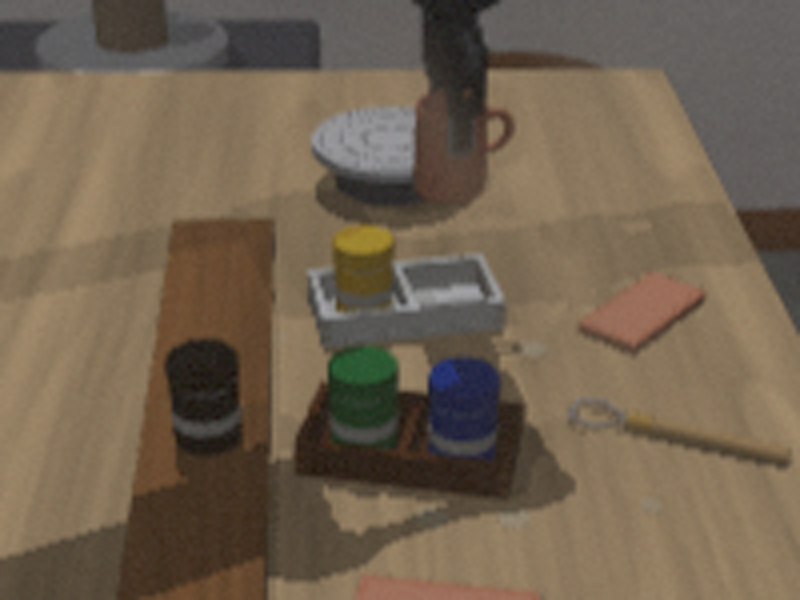

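The mug is upright with its handle pointing +x (crop 500,130) above the free white compartment (450,285). All three jars stand properly. I'll lower the mug gently.

```bash
echo '[[0, 0, 0.045, 0], [0, 0, 0.04, 0], [0, 0, 0.016, 0], [0, 0, 0, 0], [0, 0, 0, 0]]' | python3 -m jog|grep -E "pos|wrist"; echo '[[0, 0, 0.006, 0], [0, 0, 0.002, 0], [0, 0, 0, 0], [0, 0, 0, 0]]' | python3 -m jog|grep -E "pos|wrist"; python3 -c "
from h import *
go(.6530,.2033,.0495,1.738)"
```

```text
tool_pos: [0.6555, 0.2044, 0.0671]
wrist_force: [0.2, -0.1, -1.8]
tool_pos: [0.6542, 0.204, 0.0569]
wrist_force: [0.4, 0.1, -2.1]
turn 0.001 delta [ 0.0013 -0.0005  0.0074] | pos [0.6542 0.204  0.0569] ang 1.739 q6 -1.47 w 0.73 g 34.2 t 31.6
```

```bash
echo '[[0, 0, 0.003, 0], [0, 0, 0.002, 0], [0, 0, 0, 0], [0, 0, 0, 0]]' | python3 -m jog | grep -E "pos|wrist"; echo '[[0, 0, 0.001, 0], [0, 0, 0, 0], [0, 0, 0, 0]]' | python3 -m jog | grep -E "pos|wrist";echo '[[0, 0, 0.001, 0], [0, 0, 0, 0], [0, 0, 0, 0]]' | python3 -m jog | grep -E "pos|wrist"
```

```text
tool_pos: [0.6541, 0.204, 0.0517]
wrist_force: [-1.1, 0.3, -2.4]
tool_pos: [0.6541, 0.204, 0.0508]
wrist_force: [-0.4, 0.7, -1.6]
tool_pos: [0.6541, 0.204, 0.0497]
wrist_force: [0.4, 0.3, -2.3]
```

```bash
echo '[[0, 0, 0.001, 0], [0, 0, 0, 0], [0, 0, 0, 0]]' | python3 -m jog | grep -E "pos|wrist"; echo '[[0, 0, 0.0007, 0], [0, 0, 0, 0], [0, 0, 0, 0]]' | python3 -m jog | grep -E "pos|wrist"
```

```text
tool_pos: [0.6541, 0.204, 0.0488]
wrist_force: [1.0, -1.1, -0.8]
tool_pos: [0.6543, 0.2041, 0.0487]
wrist_force: [-2.4, -0.5, 4.0]
```

```bash
echo '[[0, 0, 0, 0], [0, 0, 0, 0], [0, 0, 0, 0], [0, 0, 0, 0]]' | python3 -m jog 1.0 | grep -E "pos|width"; echo '[[0, 0, -0.05, 0], [0, 0, -0.06, 0], [0, 0, 0, 0.174], [0, 0, 0, 0.174], [0, 0, 0, 0]]' | python3 -m jog | grep pos; python3 - <<'E'
from h import *
for c in("top","side"): bot.read_camera(c)
for t,k,z,x0 in[("tile","tile",0,(.6247,-.2105,-.18)),("box_brown","box",0,(.611,-.02,-.226)),("jar_blue","jar",.006,(.65,-.029,0)),("jar_green","jar",.006,(.573,-.011,0)),("box_white","box",0,(.6135,.1966,.165))]:
  for c in("top","side"):
    for r in bot.regions_of(c,t):
        n=proj(c,[x0[0],x0[1],z+.02])[0];bx=r["box"]
        if np.hypot((bx[0]+bx[2])/2-n[0],(bx[1]+bx[3])/2-n[1])<15:
            p,f=fit(k,[(c,r["pixels"].astype(np.float32))],x0,z);print(t,c,p.round(4),round(f,3))
go(.6247,-.2105,.12,1.391)
E
```

```text
tool_pos: [0.6542, 0.204, 0.048]
width: 0.999
tool_pos: [0.6541, 0.204, 0.1582]
tile top [ 0.6248 -0.2116 -0.1812] 0.052
tile side [ 0.6258 -0.2107 -0.1764] 0.074
box_brown top [ 0.6103 -0.0191 -0.2307] 0.514
jar_blue top [ 0.6497 -0.0307  0.1888] 0.09
jar_blue side [ 0.6499 -0.0225  0.0356] 0.187
jar_green side [ 0.574  -0.0027  0.1226] 0.176
box_white top [0.6135 0.1968 0.1732] 3.236
box_white side [0.6127 0.1928 0.1867] 0.636
turn 0.0 delta [-0.0452 -0.4131  0.038 ] | pos [0.6541 0.204  0.158 ] ang 1.391 q6 -1.13 w 1.0 g 0.0 t 35.3
```

```bash
echo '[[-0.0055, -0.0515, 0, 0], [-0.0055, -0.0515, 0, 0], [-0.0055, -0.0515, 0, 0], [-0.0055, -0.0515, 0, 0]]' | python3 -m jog >/dev/null; echo '[[-0.0055, -0.0515, 0, 0], [-0.0055, -0.0515, 0, 0], [-0.0055, -0.0515, 0, 0], [-0.0055, -0.0515, 0, 0], [0, 0, 0, 0]]' | python3 -m jog 1.0 35 >/dev/null; echo '[[0, 0, 0, 0], [0, 0, 0, 0]]' | python3 -m jog |grep pos; python3 -c "
from h import *
go(.6252,-.2112,.02,1.391)"
```

```text
tool_pos: [0.6238, -0.2079, 0.158]
turn 0.001 delta [-0.002  -0.0031  0.138 ] | pos [ 0.6238 -0.2079  0.158 ] ang 1.392 q6 -1.75 w 1.0 g 0.0 t 36.7
```

```bash
echo '[[-0.001, -0.003, 0.05, 0], [0, 0, 0.05, 0], [0, 0, 0.02, 0], [0, 0, 0, 0], [0, 0, 0, 0]]' | python3 -m jog 0.82 35 |grep -E "pos|wrist|width"; python3 - <<'E'
from h import *
go(.6252,-.2112,.012,1.391)
im=bot.read_camera("side");cv2.imwrite("pics/side2.png",cv2.resize(im[200:290,200:320,::-1],None,fx=6,fy=6,interpolation=cv2.INTER_CUBIC))
E
```

```text
tool_pos: [0.6261, -0.2125, 0.0404]
wrist_force: [0.0, -0.3, 0.3]
width: 0.823
turn 0.001 delta [0.0012 0.0012 0.0283] | pos [ 0.6261 -0.2125  0.0404] ang 1.392 q6 -1.76 w 0.82 g 0.0 t 37.3
```

View pics/side2.png

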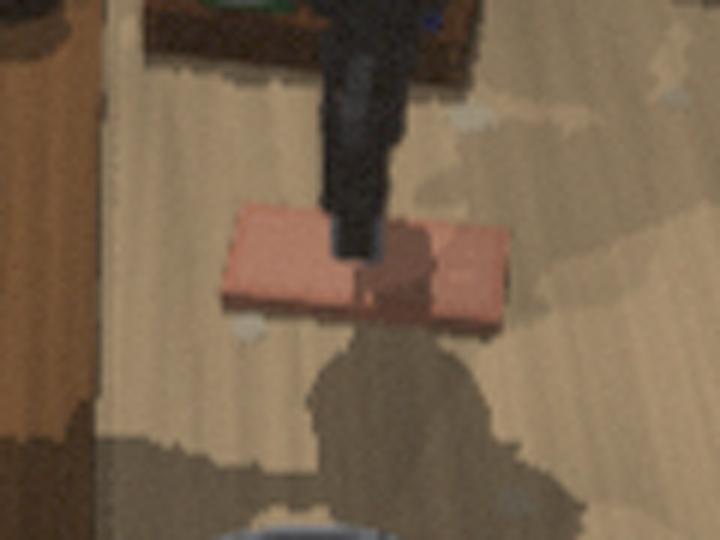

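The gripper is centred over the tile, with the near finger at crop (358,245). I'll creep down.

```bash
echo '[[0.001, 0.001, 0.02, 0], [0, 0, 0.008, 0], [0, 0, 0, 0], [0, 0, 0, 0], [0, 0, 0, 0]]' | python3 -m jog |grep -E "pos|wrist"; for i in 1; do echo '[[0, 0, 0.003, 0], [0, 0, 0, 0], [0, 0, 0, 0]]' | python3 -m jog |grep -E "pos|wrist"; echo '[[0, 0, 0.003, 0], [0, 0, 0, 0], [0, 0, 0, 0]]' | python3 -m jog |grep -E "pos|wrist"; echo '[[0, 0, 0.002, 0], [0, 0, 0, 0], [0, 0, 0, 0]]' | python3 -m jog |grep -E "pos|wrist"; done
```

```text
tool_pos: [0.6238, -0.2114, 0.0105]
wrist_force: [0.5, 0.3, 0.6]
tool_pos: [0.6234, -0.2111, 0.0071]
wrist_force: [-0.1, -0.1, 0.3]
tool_pos: [0.6233, -0.2111, 0.004]
wrist_force: [-0.3, 0.7, -0.1]
tool_pos: [0.6234, -0.2111, 0.0021]
wrist_force: [-0.3, -0.1, 0.3]
```

```bash
echo '[[-0.0015, 0, 0.002, 0], [0, 0, 0, 0], [0, 0, 0, 0]]' | python3 -m jog |grep -E "pos|wrist"; echo '[[0, 0, 0.0015, 0], [0, 0, 0, 0], [0, 0, 0, 0]]' | python3 -m jog |grep -E "pos|wrist"; echo '[[0, 0, 0.001, 0], [0, 0, 0, 0], [0, 0, 0, 0]]' | python3 -m jog |grep -E "pos|wrist"
```

```text
tool_pos: [0.6249, -0.2114, 0.0]
wrist_force: [0.2, 0.1, -0.2]
tool_pos: [0.6248, -0.2114, -0.0014]
wrist_force: [0.1, -0.3, 0.0]
tool_pos: [0.6248, -0.2114, -0.0024]
wrist_force: [-0.4, 0.0, -0.1]
```

```bash
echo '[[0, 0, 0.0015, 0], [0, 0, 0, 0], [0, 0, 0, 0]]' | python3 -m jog |grep -E "pos|wrist"; echo '[[0, 0, 0.0015, 0], [0, 0, 0, 0], [0, 0, 0, 0]]' | python3 -m jog |grep -E "pos|wrist"; echo '[[0, 0, 0, 0], [0, 0, 0, 0], [0, 0, 0, 0], [0, 0, 0, 0], [0, 0, 0, 0]]' | python3 -m jog 0.0 35
```

```text
tool_pos: [0.6248, -0.2114, -0.004]
wrist_force: [-0.4, 0.2, -0.4]
tool_pos: [0.6248, -0.2114, -0.0055]
wrist_force: [-0.3, -0.1, 0.4]
time: 41.6
tool_pos: [0.6256, -0.2117, -0.0047]
tcp_rot: [0.282, 3.127, -0.001]
wrist_force: [-0.0, 1.0, 5.5]
width: 0.689
grip_force: 42.2
```

```bash
echo '[[0, 0, -0.03, 0], [0, 0, -0.05, 0], [0, 0, -0.05, 0], [0, 0, -0.02, 0.048], [0, 0, 0, 0]]' | python3 -m jog |grep -E "pos|wrist|width"; echo '[[0, 0, 0, 0]]' | python3 -m jog >/dev/null; python3 - <<'E'
from h import *
go(.6112,-.0199,.145,1.343)
im=bot.read_camera("side");cv2.imwrite("pics/side3.png",cv2.resize(im[120:290,150:340,::-1],None,fx=3.5,fy=3.5,interpolation=cv2.INTER_CUBIC))
E
```

```text
tool_pos: [0.6257, -0.2118, 0.146]
wrist_force: [-0.2, 0.3, -1.2]
width: 0.692
turn 0.001 delta [ 0.0549  0.1833 -0.0026] | pos [ 0.6233 -0.2109  0.1421] ang 1.344 q6 -1.71 w 0.69 g 38.6 t 42.4
```

View pics/side3.png

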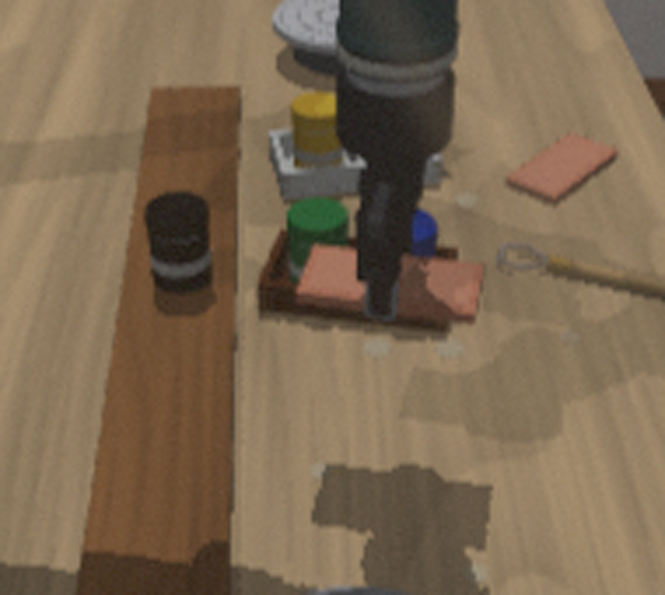

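The tile is held level at mid-length (crop 390,285). I'll carry it over the brown box.

```bash
echo '[[0.0137, 0.0458, 0, 0], [0.0137, 0.0458, 0, 0], [0.0137, 0.0458, 0, 0], [0.0137, 0.0458, 0, 0], [0, 0, 0, 0]]' | python3 -m jog >/dev/null; echo '[[0, 0, 0, 0], [0, 0, 0, 0]]' | python3 -m jog |grep -E "pos|wrist"; python3 - <<'E'
from h import *
go(.6112,-.0199,.09,1.343)
im=bot.read_camera("side");bot.read_camera("top")
s=bot.read_state()["tool_pos"]
for c in("side","top"):
  for r in bot.regions_of(c,"tile"):
    n=proj(c,s)[0];bx=r["box"]
    if np.hypot((bx[0]+bx[2])/2-n[0],(bx[1]+bx[3])/2-n[1])<25:
        p,f=fit("tile",[(c,r["pixels"].astype(np.float32))],(s[0],s[1],-.226),s[2]+.005);print(c,p.round(4),round(f,3))
E
```

```text
tool_pos: [0.6125, -0.0217, 0.1437]
wrist_force: [0.5, 0.1, -1.5]
turn -0.001 delta [0.0016 0.0015 0.0537] | pos [ 0.6125 -0.0217  0.1437] ang 1.342 q6 -1.42 w 0.69 g 38.7 t 43.3
side [ 0.6127 -0.0252 -0.2381] 0.36
top [ 0.6121 -0.0209 -0.1927] 2.477
```

```bash
echo '[[0.001, 0.001, 0.03, 0], [0, 0, 0.02, 0], [0, 0, 0.006, 0], [0, 0, 0, 0], [0, 0, 0, 0]]' | python3 -m jog|grep -E "pos|wrist";  echo '[[0, 0, 0, 0], [0, 0, 0.002, 0], [0, 0, 0, 0], [0, 0, 0, 0]]' | python3 -m jog|grep -E "pos|wrist"; python3 -c "
from h import *
go(.6112,-.0199,.076,1.343)"
```

```text
tool_pos: [0.613, -0.0195, 0.0896]
wrist_force: [0.1, -0.4, -1.8]
tool_pos: [0.6121, -0.0194, 0.0866]
wrist_force: [0.5, 0.9, -0.8]
turn 0.0 delta [ 0.0007 -0.0007  0.0106] | pos [ 0.6121 -0.0194  0.0866] ang 1.343 q6 -1.42 w 0.69 g 38.7 t 44.6
```

```bash
echo '[[0, 0, 0.004, 0], [0, 0, 0.002, 0], [0, 0, 0, 0], [0, 0, 0, 0]]' | python3 -m jog|grep -E "pos|wrist"; echo '[[0, 0, 0.0015, 0], [0, 0, 0, 0], [0, 0, 0, 0]]' | python3 -m jog|grep -E "pos|wrist"; echo '[[0, 0, 0.001, 0], [0, 0, 0, 0], [0, 0, 0, 0]]' | python3 -m jog|grep -E "pos|wrist"; echo '[[0, 0, 0.001, 0], [0, 0, 0, 0], [0, 0, 0, 0]]' | python3 -m jog|grep -E "pos|wrist"
```

```text
tool_pos: [0.6121, -0.0194, 0.0805]
wrist_force: [0.8, 0.1, -2.2]
tool_pos: [0.6121, -0.0194, 0.0791]
wrist_force: [-0.2, 0.1, -1.6]
tool_pos: [0.6121, -0.0194, 0.0781]
wrist_force: [-0.1, 0.4, -1.6]
tool_pos: [0.6121, -0.0194, 0.0771]
wrist_force: [0.3, -0.2, -2.0]
```

```bash
echo '[[0, 0, 0.001, 0], [0, 0, 0, 0], [0, 0, 0, 0]]' | python3 -m jog|grep -E "pos|wrist"; echo '[[0, 0, 0.0007, 0], [0, 0, 0, 0], [0, 0, 0, 0]]' | python3 -m jog|grep -E "pos|wrist"
```

```text
tool_pos: [0.6122, -0.0194, 0.0762]
wrist_force: [0.7, -0.2, -0.5]
tool_pos: [0.6123, -0.0194, 0.0762]
wrist_force: [-2.8, 0.1, 5.1]
```

```bash
echo '[[0, 0, 0, 0], [0, 0, 0, 0], [0, 0, 0, 0], [0, 0, 0, 0]]' | python3 -m jog 1.0 |grep -E "pos|width"; echo '[[0, 0, -0.02, 0], [0, 0, -0.05, 0], [0, 0, -0.05, 0], [0, 0, 0, 0]]' | python3 -m jog |grep pos; echo '[[0.05, 0.02, -0.02, 0], [0.05, 0.02, 0, 0], [0.05, 0.02, 0, 0], [0.05, 0.02, 0, 0], [0, 0, 0, 0]]' | python3 -m jog | grep pos; python3 - <<'E'
from h import *
for c,(a,b,l,r) in {"top":(130,310,120,400),"side":(90,290,140,400)}.items():
    im=bot.read_camera(c);cv2.imwrite(f"pics/{c}9.png",cv2.resize(im[a:b,l:r,::-1],None,fx=2.8,fy=2.8,interpolation=cv2.INTER_CUBIC))
    for r in bot.regions_of(c,"tile"):
        n=proj(c,[.612,-.0195,.085])[0];bx=r["box"]
        if np.hypot((bx[0]+bx[2])/2-n[0],(bx[1]+bx[3])/2-n[1])<15:print(c,fit("tile",[(c,r["pixels"].astype(np.float32))],(.612,-.0195,-.226),.081))
    for r in bot.regions_of(c,"box_brown"): 
        print(c,fit("box",[(c,r["pixels"].astype(np.float32))],(.611,-.02,-.226),0))
E
```

```text
tool_pos: [0.6121, -0.0194, 0.0752]
width: 0.999
tool_pos: [0.6165, -0.0197, 0.2035]
tool_pos: [0.4323, 0.105, 0.2151]
top (array([ 0.61177719, -0.02078554, -0.22575129]), np.float64(0.046601440757513046))
side (array([ 0.61208094, -0.02143405, -0.22629516]), np.float64(0.07246376574039459))
side (array([ 0.60944482, -0.02018971, -0.22060696]), np.float64(0.7324067950248718))
```

View pics/top9.png

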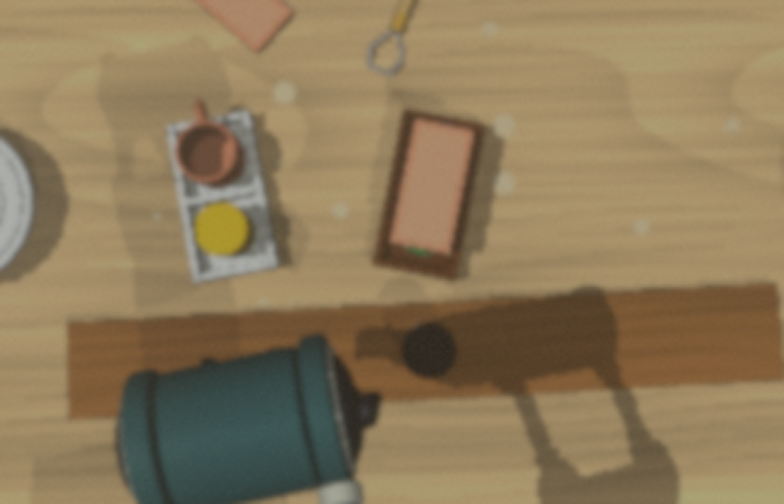

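View pics/side9.png

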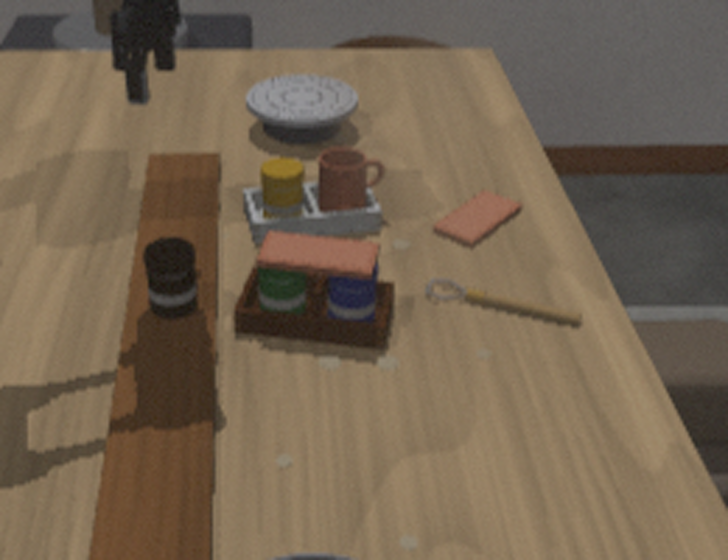

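The tile lies flat and centred across both lids (top crop 433,187). Yellow (222,228) and the mug (207,153) stand upright in the white box with the handle pointing away from the jar. The black jar is untouched and the arm is clear, so I'm handing in.

```bash
python3 -c "
from workcell import bot
print(bot.finish_job())"
```

```text
the job is handed in; nothing more can be done
None
```

Both glazing kits are made up as asked, checked in the camera pictures and handed in at about 46 s; the black jar and the steel bowl were left alone.

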